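# Charge the finishing bowl and hold the run key

### The arm

A 6-joint arm with a two-finger parallel gripper is mounted at the origin on the work surface. World frame = base frame: x ahead of the robot, y to its left, z up, the work surface at z = 0. Lengths are in m, angles in rad, forces in N, time in s.
With the tool pointing down it reaches from about 0.35 to 1 m from the base axis. Payload 7.1 kg.
Tool frame: the origin (TCP) lies midway between the tips of the shut fingers; the grasp point (between the pads) lies 19 mm behind it; z points along the fingers, y is the line along which they close (so a half turn about z gives the same grasp; the last joint's range is limited). The gripper opens to 85 mm and grips with 20 to 120 N. Pads are 22 mm wide; open, the fingers measure 114 mm over their backs; the gripper's body (76 mm by 85 mm) begins 54 mm behind the grasp point. The pads swing forward as they close: fully open they stand 13 mm farther back than shut.
Start: joints at [-1.207, 0.423, 1.63, -0, 1.089, -0.019], TCP at [0.233, -0.58, 0.202] pointing down, gripper open.
Joint ranges: [-3, 3], [-0.9, 2.11], [0.09, 2.58], [-1.31, 4.45], [0.11, 2.69], [-2.54, 2.54]. Speed limits (rad/s): [2.39, 2.39, 3.01, 3.14, 3.14, 3.14].

### API

Orientations are given as a unit quaternion [w, x, y, z].
In Python, from workcell import env, camera, camera_model gives the robot as it stands.
- The arm moves only by the shell command python3 -m handwheel 'ROWS' [FORCE]. ROWS is a JSON object whose one key "series" holds a list of rows, each an object of numbers: "x", "y", "z": the shift along the tool's x, y, z in units of 25 mm (1.0 is 25 mm); "ax", "ay", "az": the turn, a rotation vector about the tool's x, y, z in rad; "fingers": the finger opening in mm, from 0 to 85.4. A call has 1 to 5 rows; each row shifts and turns the commanded pose from where the row before left it, along the tool's axes as they then stand; what a row does not reach is not made up. A row lasts 1/12 s, in which the tool goes at most 41.7 mm and 7.16 degrees, less where a joint would pass 70% of its speed; a pose out of reach is approached as far as the arm can. A call is refused whole if a number of a shift passes 1 or a number of a turn 0.125, either way. A call with a gripper value outside its range is refused whole. The fingers move at their own pace and stop on an object; FORCE is the grip in N (left out, the last holds). Time passes only in rows, so rows that do not move let the fingers close. It gives the time, the measured TCP pose, the force, the opening and the grip force at its end, in the units of the state.
- env.observe(): the state, without advancing time (a new reading comes with each control period).
- camera(name): name is "side" or "top" or "wrist"; returns the picture (384x512x3 uint8, red, green, blue); there is no depth.
- camera_model(name): a dict with "intrinsics" (3x3 intrinsics, pixels), "xyz" and "rotation" of the camera in the world. Camera axes: x right, y up, looking along -z (the intrinsics and any distortion apply to the point x, -y, -z); pixel columns grow to the right and rows downward; lengths in m; the calibration is good to about 2 mm. A picture is of the moment at which its call begins: read the wrist's pose just before it. camera_model takes no time and is no camera call; for the wrist camera it gives the pose at the moment of the call.
- env.sign_off(): hands the job in; it is judged then, once.
The state is a dict: "t": time; "joint_pos": joint angles; "qd": joint speeds; "tau": joint torques, N m; "eef_pos": TCP position; "ee_rot": TCP orientation; "force": force on the tool from outside, world axes, zero at the start; "moment": the same for the moment, N m; "finger_gap": finger opening in m; "grasp_force": force on a finger pad.
Only numpy, scipy, OpenCV 4.12 (cv2) and the standard library are available. Lean on these libraries where they do the work, as an engineer would, in place of code of your own. Each camera call takes 0.05 s, during which the arm holds its last target. There are 200 camera calls.

### The job

Swing the steel cup over by its barrel handle so that all six ceramic chips drop into the white bowl, then stand the cup upright again. Then take the flat-bowed key from the wooden block, push it fully home into the lock of the switch box past its sticky pins, turn it clockwise a quarter turn as far as it goes, and finish while still gripping it there: the lock springs back if let go. Leave the round-headed spare key, the jar, the lap and the black tray where they are.

Things in the scene. Friction and masses are not known exactly. Their poses are not given: they have to be found in the camera images.
- machine: finishing bowl with tipping cup, fixed. Origin on the bench below the cup's pivot; x points from the barrel handle towards the bowl, z up; the pivot axis is along y. White bowl 180 mm across, rim 75 mm high, centred 45 mm ahead (+x). Two grey posts 150 mm high, 30 by 14 mm, 92 mm either side (y), carry the cup
- pivot (a point): centre of the cup's trunnion axis, 140 mm above the bench; axes as machine. The barrel handle swings about it at 95 mm radius: at cup angle a the barrel is at (-95 cos a, 0, 95 sin a) mm in these axes, over the top towards the bowl
- bowl (a point): centre of the bowl's inner floor, 22 mm above the bench; the floor is about 70 mm in radius inside, the mouth 85 mm
- handle (a point): centre of the black barrel handle: a cylinder 24 mm in diameter and 28 mm long with flat ends, its axis along the machine's y, spinning freely on the end of an 8 mm rod out of the cup's wall on the side away from the bowl. Moves with the cup. Pinch it from above on its flat ends (across y); the rod then swings while barrel and tool keep pointing down
- cup (a joint): angle of the steel cup (84 mm across the mouth, 60 mm high, mouth 25 mm above the pivot) in rad: 0 = upright against its stop, grows as the barrel is swung up and over towards the bowl, stop at 2.3. Stiff hinge (about 0.1 N m): it stays where it is left. All chips slide out only beyond about 2 rad
- key: the switch's key, standing bow up in the wooden block. Origin at the blade's tip, z up. Steel blade 4 mm thick (x), 10 mm wide (y), 26 mm long, tip slightly narrowed; black flat rectangular bow 9 mm thick (x), 28 mm wide (y), from 26 to 62 mm above the tip; the bow's underside is the shoulder. Half a turn about z makes no difference. About 30 g
- key_grip (a point): where to pinch the key, in the bow on its axis, 52 mm above the blade's tip (26 mm above the shoulder); pinch across the key's x axis
- keyblock: fixed wooden block, 50 (x) by 120 (y) by 36 mm high, two slots 35 mm either side of its centre along y; one holds the key, the other the spare. The keys stand with their shoulders on its top, blades 26 mm deep, so blade tips are 10 mm above the bench. Origin under its centre
- spare: another key that does not fit, with a round black knob head 24 mm in diameter and 36 mm high; stands in the other slot of the block. Leave it. Origin at the tip of its stem
- box: grey key-switch box, fixed, 110 by 110 by 58 mm high, with the lock cylinder upright in the middle of its top. Origin under its centre
- keyway (a point): centre of the keyway's mouth in the lock cylinder's face, 64 mm above the bench, z up; turns with the cylinder. Slot 5.4 (x) by 11.4 mm (y), chamfered 2 mm, straight down: key's y along its y. Two sprung pins 10 and 17 mm down resist with up to some 10 N: press or wiggle a few degrees. Home: shoulder on the face, tip 26 mm down. Collar 52 mm across, level with the face
- plug (a joint): turn of the lock cylinder in rad: 0 at rest, grows clockwise seen from above, stop at 1.45 (a quarter turn). A spring (about 0.12 N m at the stop) turns it back when let go. The blade has about 0.2 rad of play in it, so the fingers must turn about 1.6 to 1.7
- jar: bystander: closed jar, 60 mm across, 65 mm high
- lap: bystander: brass polishing lap, 60 mm across, 34 mm high
- tray: bystander: flat black perforated tray, 90 by 130 by 10 mm
- chip0: one of six loose ceramic chips, about 12 mm in each direction, lying in the cup at the start; origin at the middle of one end face, turns with the chip
- chip1: one of six loose ceramic chips, about 12 mm in each direction, lying in the cup at the start; origin at the middle of one end face, turns with the chip
- chip2: one of six loose ceramic chips, about 12 mm in each direction, lying in the cup at the start; origin at the middle of one end face, turns with the chip
- chip3: one of six loose ceramic chips, about 12 mm in each direction, lying in the cup at the start; origin at the middle of one end face, turns with the chip
- chip4: one of six loose ceramic chips, about 12 mm in each direction, lying in the cup at the start; origin at the middle of one end face, turns with the chip
- chip5: one of six loose ceramic chips, about 12 mm in each direction, lying in the cup at the start; origin at the middle of one end face, turns with the chip

How it is judged:
By the outcome, as a careful person would: the job done as asked, in the order asked, and still so for the second after the job is handed in, while the arm keeps its last pose, push and grip.
It also fails if it takes over 64 s, if anything falls off the work surface, if the arm or the gripper's body presses on something with over 40 N, if the wrist force passes 120 N, or if a joint passes its speed limit or range.

## Working session

There is one attempt and no reset: what is moved stays moved. The work goes in short steps, Python scripts to look and compute and a shell command to move; the robot and the scene stay as the last step left them, time stands still between calls to the robot, and variables do not carry over. Pictures are saved under pics/ and viewed, at most 10 in all, crops included, and the job is handed in when it is done.

```bash
mkdir -p pics; ls; python3 - <<'E'
from workcell import env,camera,camera_model
import cv2,numpy as np
s=env.observe();print(s)
for n in("top","side"):
    im=camera(n);cv2.imwrite(f"pics/{n}0.png",im[...,::-1]);m=camera_model(n);print(n,m)
E
```

```text
pics
{'t': 0.0, 'joint_pos': array([-1.20699140e+00,  4.23828061e-01,  1.63070395e+00, -1.06323440e-05,
        1.08858569e+00, -1.89682686e-02]), 'qd': array([-0.00020373, -0.00178533,  0.00044598, -0.00282596,  0.00049167,
        0.00146904]), 'tau': array([ 2.21728842e-03, -5.57382488e+01, -2.81743830e+01,  6.25841881e-05,
        7.32665299e-03,  1.96320080e-06]), 'eef_pos': array([ 0.23326176, -0.57919863,  0.20084822]), 'ee_rot': array([-7.50407291e-04,  9.81740664e-01,  1.90222728e-01, -1.35460474e-04]), 'force': array([0.21874449, 0.38063368, 0.06870161]), 'moment': array([ 0.02703611,  0.03574861, -0.01366694]), 'grasp_force': 0.0, 'finger_gap': 0.08534576951165666}
top {'intrinsics': array([[395.06695567,   0.        , 258.85254699],
       [  0.        , 395.06695567, 199.08869394],
       [  0.        ,   0.        ,   1.        ]]), 'xyz': array([ 0.44712677, -0.00599254,  1.04459206]), 'rotation': array([-0.7044968 , -0.03026945,  0.03786861,  0.70804942])}
side {'intrinsics': array([[409.08129994,   0.        , 257.96471018],
       [  0.        , 409.08129994, 185.12318214],
       [  0.        ,   0.        ,   1.        ]]), 'xyz': array([0.36951125, 0.47258865, 0.7112279 ]), 'rotation': array([-0.177092  , -0.0635391 ,  0.35260337,  0.91666355])}
```

View pics/top0.png

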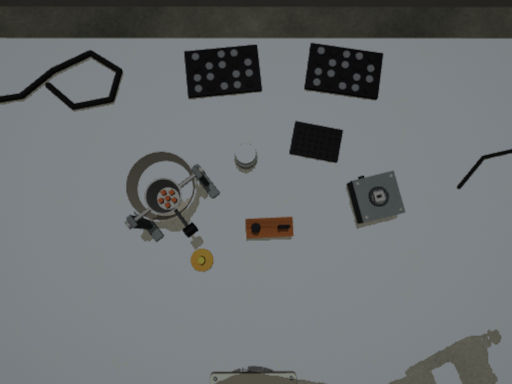

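View pics/side0.png

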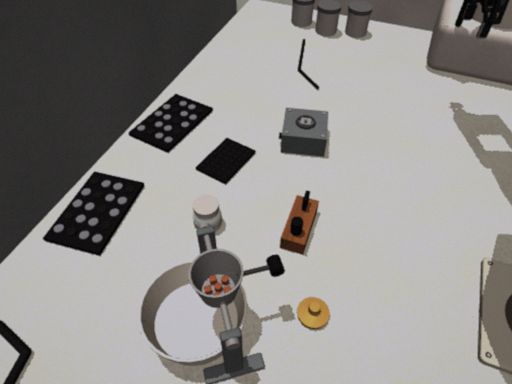

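The top view shows the machine at (170,195) with barrel at (190,230), the key block at (270,228) with spare at left (256,228) and key at right (284,228), and the box at (376,197). I'll enlarge these to measure.

```bash
cat > h.py <<'E'
import numpy as np,cv2
from scipy.spatial.transform import Rotation as R
from workcell import env,camera,camera_model
def rot(q): return R.from_quat([q[1],q[2],q[3],q[0]]).as_matrix()
def ray(m,p):
    K=m["intrinsics"];d=np.linalg.inv(K)@[p[0],p[1],1];d=np.array([d[0],-d[1],-d[2]])
    q=np.asarray(m["rotation"]); A=rot(q) if q.ndim==1 else q
    d=A@d; return np.array(m["xyz"]),d/np.linalg.norm(d)
def plane(m,p,z):
    o,d=ray(m,p);return o+d*(z-o[2])/d[2]
def tri(m1,p1,m2,p2):
    o1,d1=ray(m1,p1);o2,d2=ray(m2,p2)
    t=np.linalg.lstsq(np.c_[d1,-d2],o2-o1,rcond=None)[0]
    a,b=o1+t[0]*d1,o2+t[1]*d2;return (a+b)/2,np.linalg.norm(a-b)
E
python3 - <<'E'
import cv2,numpy as np
im=cv2.imread("pics/top0.png");s=cv2.imread("pics/side0.png")
def c(im,x,y,w,h,W,H): 
    return cv2.resize(cv2.convertScaleAbs(im[y:y+h,x:x+w],alpha=1.6),(W,H),interpolation=cv2.INTER_CUBIC)
# 4x crops top: machine 100x100 @ (120,145); block 60x60 @ (240,198) ; box 70x70@(342,162)
o=np.zeros((600,800,3),np.uint8)
o[:400,:400]=c(im,120,145,100,100,400,400)
o[:280,400:680]=c(im,342,162,70,70,280,280)
o[400:600,:300]=c(im,240,203,60,40,300,200)
o[280:600,400:720]=c(s,270,90,64,64,320,320)
cv2.imwrite("pics/crops.png",o)
E
```

```text
(no output)
```

View pics/crops.png

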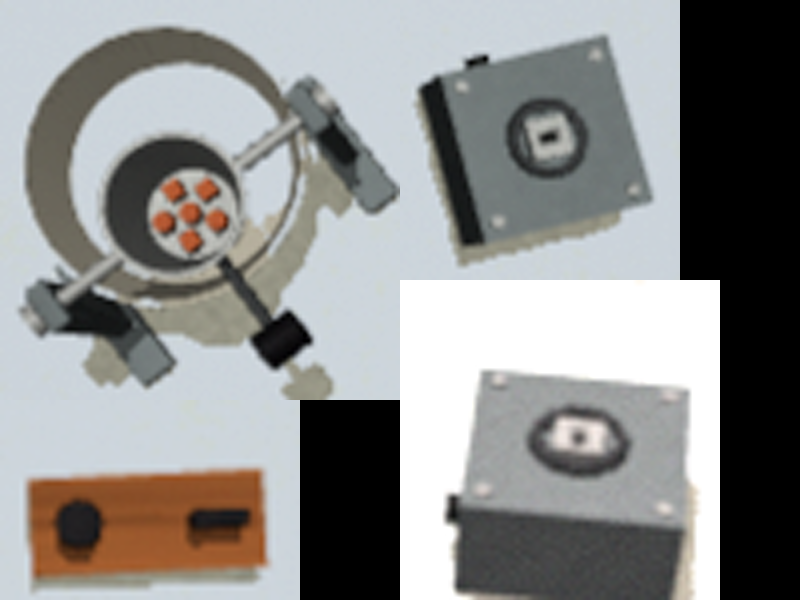

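The crops show barrel centre at top px (190.3,230), trunnion ends near (128,225) and (200,169), key bow centre (284,226.5), keyway (379.2,196.3), all four block and box corners clear.

```bash
python3 - <<'E'
from h import *
m=camera_model("top")
P=lambda x,y,z:plane(m,(x,y),z)
M=lambda cx,cy:(120+cx/4-.5+.125,145+cy/4-.375)
B=lambda cx,cy:(342+(cx-400)/4-.375,162+cy/4-.375)
K=lambda cx,cy:(240+cx/5-.4,203+(cy-400)/5-.4)
pr=lambda n,v:print(n,np.round(v,4))
pr("barrel",P(*M(281,340),.140+.006)); 
pr("rim",P(*M(173,205),.165))
t1=P(*M(310,95),.150);t2=P(*M(42,305),.150);pr("post",t1);pr("post",t2);print(np.linalg.norm(t1-t2),np.degrees(np.arctan2(*(t2-t1)[1::-1])))
c=np.array([P(*B(*p),.058) for p in[(418,85),(605,37),(652,200),(467,245)]]);pr("box",c.mean(0));print([np.linalg.norm(c[i]-c[i-1]) for i in range(4)])
for i in range(4):print(np.degrees(np.arctan2(*(c[i]-c[i-1])[1::-1])))
pr("keyway",P(*B(549,137),.064))
c=np.array([P(*K(*p),.036) for p in[(28,480),(262,470),(267,567),(35,577)]]);pr("block",c.mean(0));print([np.linalg.norm(c[i]-c[i-1]) for i in range(4)])
for i in range(4):print(np.degrees(np.arctan2(*(c[i]-c[i-1])[1::-1])))
pr("key",P(*K(221,517),.072));pr("spare",P(*K(79,522),.072))
w=camera_model("wrist");print(w);s=env.observe();T=rot(s["ee_rot"]);print(T,T.T@(w["xyz"]-s["eef_pos"]))
E
```

```text
barrel [0.4652 0.1407 0.146 ]
rim [0.5403 0.1986 0.165 ]
post [0.6049 0.125  0.15  ]
post [0.4856 0.2748 0.15  ]
0.19144772932341847 128.5486882083726
box [ 0.5466 -0.3107  0.058 ]
[np.float64(0.10483749385368456), np.float64(0.12340288856593257), np.float64(0.10674521044652635), np.float64(0.12050116279573693)]
15.49182463171012
-75.83278752353935
-166.09781040207017
103.24731581130183
keyway [ 0.5487 -0.3174  0.064 ]
block [ 0.4724 -0.0431  0.036 ]
[np.float64(0.04940877706632308), np.float64(0.11969387443915135), np.float64(0.04942447586006382), np.float64(0.11811931177222262)]
3.99927100248288
-87.84105694492823
-177.82696448309468
92.13896695734431
key [ 0.4744 -0.0777  0.072 ]
spare [ 0.4723 -0.0079  0.072 ]
{'intrinsics': array([[281.33125259,   0.        , 253.97466348],
       [  0.        , 281.33125259, 192.02797271],
       [  0.        ,   0.        ,   1.        ]]), 'xyz': array([ 0.30134617, -0.55237813,  0.37374735]), 'rotation': array([ 0.82029548, -0.11922799,  0.08120935, -0.55344833])}
[[ 9.27627372e-01  3.73506608e-01 -5.20984625e-04]
 [ 3.73506971e-01 -9.27626406e-01  1.33911445e-03]
 [ 1.68890014e-05 -1.43679061e-03 -9.99998968e-01]] [ 0.07318947  0.00025213 -0.17285306]
```

```bash
cat >> h.py <<'E'
def yawof(T): return np.degrees(np.arctan2(T[1,1],T[0,1]))
def go(p,yaw=None):
    "print shift to target TCP (tool units of 25 mm) and az turn"
    s=env.observe();T=rot(s["ee_rot"]);d=np.array(p)-s["eef_pos"]
    print("t",round(s["t"],2),"tcp",np.round(s["eef_pos"],4),"yaw",round(yawof(T),2),"tilt",np.round(T[:,2],4),"F",np.round(s["force"],1),"M",np.round(s["moment"],2),"gap",round(s["finger_gap"],4),"gf",round(s["grasp_force"],1))
    print("units tool xyz",np.round(T.T@d/.025,2))
    if yaw is not None: print("az",round(-np.radians((yaw-yawof(T)+90)%180-90),3))
E
python3 - <<'E'
from h import *
w=camera_model("wrist");s=env.observe();T=rot(s["ee_rot"]);A=rot(w["rotation"])
print(T.T@A)
go((0.47,-0.35,0.23),-68)
# project key scene points from candidate TCP
def vis(tcp,yaw,pts):
    c,sn=np.cos(np.radians(yaw)),np.sin(np.radians(yaw));Tn=np.array([[-sn,c,0],[c,sn,0],[0,0,-1.]]); 
    if abs(yaw-yawof(T))<1: pass
    o=np.array(tcp)+Tn@(T.T@(w["xyz"]-s["eef_pos"]));An=Tn@(T.T@A)
    for p in pts:
        v=An.T@(np.array(p)-o);print(np.round(w["intrinsics"][:2,:2]@[v[0]/-v[2],-v[1]/-v[2]]+w["intrinsics"][:2,2],0),round(-v[2],3))
vis((.47,-.35,.23),-68,[(.549,-.317,.064)])
vis((.40,-.08,.23),-68,[(.474,-.078,.072)])
vis((.40,.10,.23),-52,[(.465,.141,.14),(.545,.2,.165)])
E
```

```text
[[ 7.47481657e-04  9.58374857e-01  2.85511953e-01]
 [ 9.99999705e-01 -6.65402256e-04 -3.84490538e-04]
 [-1.78505767e-04  2.85512156e-01 -9.58375071e-01]]
t 0.1 tcp [ 0.2333 -0.5792  0.2009] yaw -68.07 tilt [-5.0e-04  1.3e-03 -1.0e+00] F [ 0.8 -0.7  0.5] M [ 0.   -0.    0.06] gap 0.0857 gf 0.0
units tool xyz [12.21 -4.97 -1.16]
az -0.001
[253.  97.] 0.321
[277. 112.] 0.318
[262. 104.] 0.251
[268. -43.] 0.199
```

```bash
python3 -m handwheel '{"series":[{"x":1,"y":-0.41,"z":-0.2},{"x":1,"y":-0.41,"z":-0.2},{"x":1,"y":-0.41,"z":-0.2},{"x":1,"y":-0.41,"z":-0.2},{"x":1,"y":-0.41,"z":-0.2}]}' >/dev/null
python3 -m handwheel '{"series":[{"x":1,"y":-0.41,"z":-0.2},{"x":1,"y":-0.41,"z":-0.2},{"x":1,"y":-0.41,"z":-0.2},{"x":1,"y":-0.41,"z":-0.2},{"x":1,"y":-0.41,"z":-0.2}]}' >/dev/null
python3 -m handwheel '{"series":[{"x":1,"y":-0.41},{"x":1,"y":-0.41},{},{}]}'
python3 - <<'E'
from h import *
import pickle
m=camera_model("wrist");im=camera("wrist");cv2.imwrite("pics/w1.png",im[...,::-1]);pickle.dump(m,open("w1.pkl","wb"))
go((.40,-.08,.25),-60)
E
```

```text
t 0.15 tcp [ 0.2333 -0.5793  0.201 ] yaw -68.07 tilt [-4.0e-04  1.2e-03 -1.0e+00] F [ 0.2 -0.2  0. ] M [ 0.02 -0.02 -0.01] gap 0.0856 gf 0.0
units tool xyz [ 13.65 -16.04  -1.94]
az -0.141invalid input at $.series[0]: expected keys x, y, z, ax, ay, az, fingers
invalid input at $.series[0]: expected keys x, y, z, ax, ay, az, fingers
invalid input at $.series[0]: expected keys x, y, z, ax, ay, az, fingers
```

View pics/w1.png

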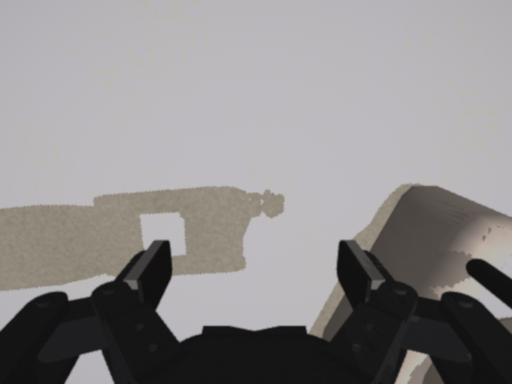

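The move was refused because every row needs all seven keys, so this view shows only the bare bench and open fingers. Retrying.

```bash
python3 -m handwheel '{"series":[{"x":1,"y":-0.41,"z":-0.2,"ax":0,"ay":0,"az":0,"fingers":85},{"x":1,"y":-0.41,"z":-0.2,"ax":0,"ay":0,"az":0,"fingers":85},{"x":1,"y":-0.41,"z":-0.2,"ax":0,"ay":0,"az":0,"fingers":85},{"x":1,"y":-0.41,"z":-0.2,"ax":0,"ay":0,"az":0,"fingers":85},{"x":1,"y":-0.41,"z":-0.2,"ax":0,"ay":0,"az":0,"fingers":85}]}'
python3 -m handwheel '{"series":[{"x":1,"y":-0.41,"z":-0.2,"ax":0,"ay":0,"az":0,"fingers":85},{"x":1,"y":-0.41,"z":-0.2,"ax":0,"ay":0,"az":0,"fingers":85},{"x":1,"y":-0.41,"z":-0.2,"ax":0,"ay":0,"az":0,"fingers":85},{"x":1,"y":-0.41,"z":-0.2,"ax":0,"ay":0,"az":0,"fingers":85},{"x":1,"y":-0.41,"z":-0.2,"ax":0,"ay":0,"az":0,"fingers":85}]}' >/dev/null
python3 -m handwheel '{"series":[{"x":1,"y":-0.41,"z":0,"ax":0,"ay":0,"az":0,"fingers":85},{"x":1,"y":-0.41,"z":0,"ax":0,"ay":0,"az":0,"fingers":85},{"x":0,"y":0,"z":0,"ax":0,"ay":0,"az":0,"fingers":85},{"x":0,"y":0,"z":0,"ax":0,"ay":0,"az":0,"fingers":85}]}'
python3 - <<'E'
from h import *
import pickle
m=camera_model("wrist");im=camera("wrist");cv2.imwrite("pics/w2.png",im[...,::-1]);pickle.dump(m,open("w2.pkl","wb"))
go((.40,-.08,.25),-60)
E
```

```text
t: 0.57
eef_pos: [0.3308, -0.4844, 0.2265]
ee_rot: [-0.0, 0.982, 0.19, -0.0]
force: [-0.1, -0.3, -0.4]
finger_gap: 0.0849
grasp_force: 0.0
t: 1.32
eef_pos: [0.4664, -0.3526, 0.2513]
ee_rot: [-0.0, 0.981, 0.191, -0.0]
force: [0.4, -0.1, 0.1]
finger_gap: 0.0853
grasp_force: 0.0
t 1.37 tcp [ 0.4657 -0.3534  0.2513] yaw -67.99 tilt [-8.e-04  1.e-04 -1.e+00] F [-1.  -0.1 -0.2] M [ 0.04 -0.01 -0.  ] gap 0.0847 gf 0.0
units tool xyz [  1.66 -11.12   0.06]
az -0.14
```

```bash
python3 -m handwheel '{"series":[{"x":0.14,"y":-0.93,"z":0,"ax":0,"ay":0,"az":-0.012,"fingers":85},{"x":0.14,"y":-0.93,"z":0,"ax":0,"ay":0,"az":-0.012,"fingers":85},{"x":0.14,"y":-0.93,"z":0,"ax":0,"ay":0,"az":-0.012,"fingers":85},{"x":0.14,"y":-0.93,"z":0,"ax":0,"ay":0,"az":-0.012,"fingers":85},{"x":0.14,"y":-0.93,"z":0,"ax":0,"ay":0,"az":-0.012,"fingers":85}]}' >/dev/null
python3 -m handwheel '{"series":[{"x":0.14,"y":-0.93,"z":0,"ax":0,"ay":0,"az":-0.012,"fingers":85},{"x":0.14,"y":-0.93,"z":0,"ax":0,"ay":0,"az":-0.012,"fingers":85},{"x":0.14,"y":-0.93,"z":0,"ax":0,"ay":0,"az":-0.012,"fingers":85},{"x":0.14,"y":-0.93,"z":0,"ax":0,"ay":0,"az":-0.012,"fingers":85},{"x":0.14,"y":-0.93,"z":0,"ax":0,"ay":0,"az":-0.012,"fingers":85}]}' >/dev/null
python3 -m handwheel '{"series":[{"x":0.14,"y":-0.93,"z":0,"ax":0,"ay":0,"az":-0.012,"fingers":85},{"x":0.14,"y":-0.93,"z":0,"ax":0,"ay":0,"az":-0.012,"fingers":85},{"x":0,"y":0,"z":0,"ax":0,"ay":0,"az":0,"fingers":85},{"x":0,"y":0,"z":0,"ax":0,"ay":0,"az":0,"fingers":85}]}' >/dev/null
python3 - <<'E'
from h import *
import pickle
m=camera_model("wrist");im=camera("wrist");cv2.imwrite("pics/w3.png",im[...,::-1]);pickle.dump(m,open("w3.pkl","wb"))
go((.395,.10,.26),-52)
a=cv2.imread("pics/w2.png")
o=np.zeros((600,800,3),np.uint8)
o[:384,:512]=cv2.convertScaleAbs(a,alpha=1.3)
b=cv2.convertScaleAbs(im[...,::-1],alpha=1.4)[0:216*1,100:500]
o[384:600,:400]=b
o[0:288,512:800]=cv2.resize(cv2.convertScaleAbs(a,alpha=1.5)[60:156,210:306],(288,288),interpolation=cv2.INTER_CUBIC)
cv2.imwrite("pics/v5.png",o)
E
```

```text
t 2.58 tcp [ 0.3826 -0.0849  0.2518] yaw -59.84 tilt [ 6.e-04 -6.e-04 -1.e+00] F [0.3 0.3 0.1] M [-0.01 -0.05 -0.01] gap 0.085 gf 0.0
units tool xyz [ 4.14 -6.15 -0.33]
az -0.137
```

View pics/v5.png

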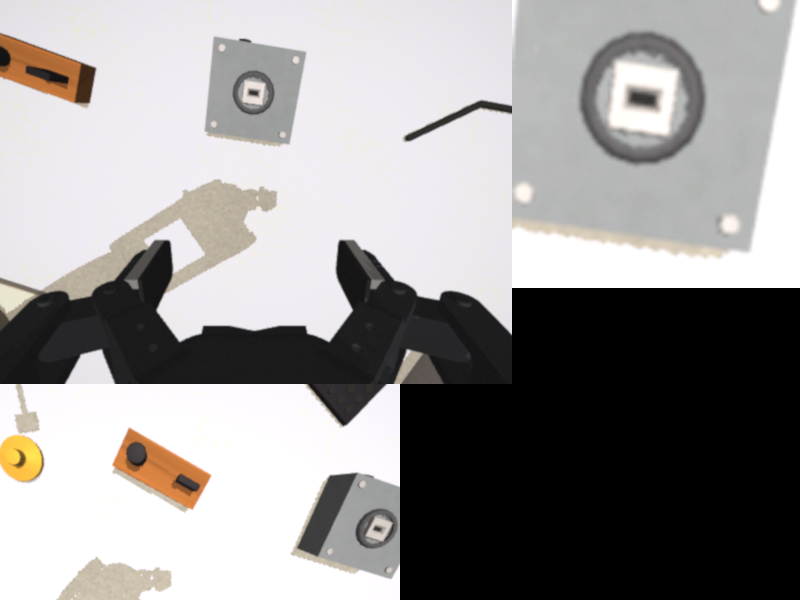

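Keyway at wrist px (253,92) with its long side near the image's horizontal; the key bow is at (287,100) in the second view, block corners visible.

```bash
python3 - <<'E'
from h import *
import pickle
m2=pickle.load(open("w2.pkl","rb"));m3=pickle.load(open("w3.pkl","rb"));mt=camera_model("top")
def rect(im,m,x,y,w,h,z,f,name,k=8):
    g=cv2.resize(im[y:y+h,x:x+w],None,fx=k,fy=k,interpolation=cv2.INTER_CUBIC).astype(int)
    mk=f(g).astype(np.uint8);cs,_=cv2.findContours(mk,cv2.RETR_EXTERNAL,cv2.CHAIN_APPROX_NONE)
    c=max(cs,key=cv2.contourArea).reshape(-1,2);px=(c+.5)/k-.5+[x,y]
    W=np.array([plane(m,p,z) for p in px])[:,:2];r=cv2.minAreaRect((W*1000).astype(np.float32))
    b=cv2.boxPoints(r);e=[b[1]-b[0],b[2]-b[1]];L=max(e,key=np.linalg.norm)
    print(name,"c",np.round(r[0],1),"size",np.round(r[1],1),"long dir",round(np.degrees(np.arctan2(L[1],L[0]))%180,1),"px",px.mean(0).round(1));return px.mean(0)
a=cv2.imread("pics/w2.png");b=cv2.imread("pics/w3.png");t=cv2.imread("pics/top0.png")
lum=lambda g:g.sum(2)/3
rect(a,m2,244,84,19,17,.064,lambda g:lum(g)<110,"slot110")
rect(a,m2,244,84,19,17,.064,lambda g:lum(g)<70,"slot70")
p=rect(a,m2,232,70,42,45,.064,lambda g:lum(g)>165,"plate")
q=rect(t,mt,368,186,22,22,.064,lambda g:lum(g)>150,"plateTop");print(tri(m2,p,mt,q))
rect(a,m2,200,30,112,118,.058,lambda g:(lum(g)<190)&(abs(g[...,2]-g[...,0])<18)&(lum(g)>90),"box",4)
dark=lambda g:lum(g)<45
org=lambda g:(g[...,2]-g[...,0]>50)
for n,im,m,(x,y,w,h) in(("w3",b,m3,(205,30,110,110)),("top",t,mt,(236,205,65,42))):
    rect(im,m,x,y,w,h,.036,lambda g:org(g)|(lum(g)<60),n+" block",4)
rect(b,m3,272,86,35,28,.072,dark,"key w3");rect(t,mt,275,218,20,16,.072,dark,"key top")
rect(b,m3,220,50,30,35,.072,dark,"spare w3")
E
```

```text
slot110 c [ 550.9 -317.5] size [ 6.8 12.6] long dir 104.0 px [253.2  92.3]
slot70 c [ 550.7 -317.5] size [ 4.5 10.3] long dir 103.6 px [253.1  92.5]
plate c [ 550.8 -317.5] size [23.7 23.5] long dir 13.7 px [253.2  92.2]Traceback (most recent call last):
  File "<stdin>", line 16, in <module>
  File "<stdin>", line 7, in rect
ValueError: max() iterable argument is empty
```

```bash
python3 -m handwheel '{"series":[{"x":0.69,"y":-0.98,"z":-0.06,"ax":0,"ay":0,"az":-0.023,"fingers":85},{"x":0.69,"y":-0.98,"z":-0.06,"ax":0,"ay":0,"az":-0.023,"fingers":85},{"x":0.69,"y":-0.98,"z":-0.06,"ax":0,"ay":0,"az":-0.023,"fingers":85},{"x":0.69,"y":-0.98,"z":-0.06,"ax":0,"ay":0,"az":-0.023,"fingers":85},{"x":0.69,"y":-0.98,"z":-0.06,"ax":0,"ay":0,"az":-0.023,"fingers":85}]}' >/dev/null
python3 -m handwheel '{"series":[{"x":0,"y":-0.5,"z":0,"ax":0,"ay":0,"az":0,"fingers":60},{"x":0,"y":0,"z":0,"ax":0,"ay":0,"az":0,"fingers":60},{"x":0,"y":0,"z":0,"ax":0,"ay":0,"az":0,"fingers":60}]}' >/dev/null
python3 - <<'E'
from h import *
import pickle
m=camera_model("wrist");im=camera("wrist");cv2.imwrite("pics/w4.png",im[...,::-1]);pickle.dump(m,open("w4.pkl","wb"))
go((.465,.141,.2),-52)
E
```

```text
t 3.3 tcp [0.3818 0.0745 0.2591] yaw -53.27 tilt [ 2.e-04 -4.e-04 -1.e+00] F [-0.5 -1.   0.5] M [ 0.01  0.01 -0.01] gap 0.06 gf 0.0
units tool xyz [ 4.26 -0.14  2.36]
az -0.022
```

View pics/w4.png

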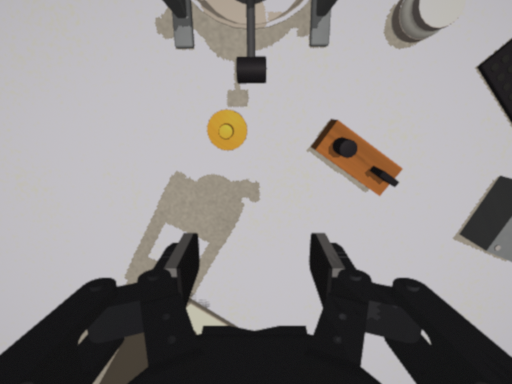

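The wrist view shows the barrel centred at (251,69) with its axis level in the image, post bases at (183,35) and (320,35), and the block with the spare and key at (345,148) and (384,176).

```bash
cat >> h.py <<'E'
def rect(im,m,x,y,w,h,z,f,name,k=8):
    g=cv2.resize(im[y:y+h,x:x+w],None,fx=k,fy=k,interpolation=cv2.INTER_CUBIC).astype(int)
    mk=f(g).astype(np.uint8);cs,_=cv2.findContours(mk,cv2.RETR_EXTERNAL,cv2.CHAIN_APPROX_NONE)
    if not cs: print(name,"none");return
    c=max(cs,key=cv2.contourArea).reshape(-1,2);px=(c+.5)/k-.5+[x,y]
    W=np.array([plane(m,p,z) for p in px])[:,:2];r=cv2.minAreaRect((W*1000).astype(np.float32))
    b=cv2.boxPoints(r);e=[b[1]-b[0],b[2]-b[1]];L=max(e,key=np.linalg.norm)
    q=cv2.minAreaRect(px.astype(np.float32))[0]
    print(name,"c",np.round(r[0],1),"size",np.round(r[1],1),"long dir",round(np.degrees(np.arctan2(L[1],L[0]))%180,1),"px",np.round(q,1));return q
lum=lambda g:g.sum(2)/3
org=lambda g:(g[...,2]-g[...,0]>50)
E
python3 - <<'E'
from h import *
import pickle
m3=pickle.load(open("w3.pkl","rb"));m4=pickle.load(open("w4.pkl","rb"));mt=camera_model("top")
b=cv2.imread("pics/w3.png");d=cv2.imread("pics/w4.png");t=cv2.imread("pics/top0.png")
for n,im,m,(x,y,w,h) in(("w3",b,m3,(205,30,110,110)),("w4",d,m4,(305,115,105,85)),("top",t,mt,(236,205,65,42))):
    rect(im,m,x,y,w,h,.036,lambda g:org(g)|(lum(g)<50),n+" block",4)
dark=lambda g:lum(g)<45
rect(b,m3,272,86,35,28,.072,dark,"key w3");rect(d,m4,366,162,36,28,.072,dark,"key w4");rect(t,mt,275,218,20,16,.072,dark,"key top")
p=rect(d,m4,230,54,40,32,.146,lambda g:lum(g)<60,"barrel w4");q=rect(t,mt,180,222,20,16,.146,lambda g:lum(g)<35,"barrel top")
print(tri(m4,p,mt,q))
print("posts",plane(m4,(183,35),0.006))
E
```

```text
w3 block c [474.3 -42.6] size [ 50.4 119.7] long dir 92.4 px [260.2  84.6]
w4 block c [474.4 -43.1] size [ 50.3 134.7] long dir 92.4 px [358.4 158.5]
top block c [472.7 -42.6] size [ 48.1 117.4] long dir 92.3 px [269.  227.2]
key w3 c [473.6 -76.6] size [ 9.  27.6] long dir 92.7 px [286.5  99.6]
key w4 c [474.2 -68.8] size [ 9.8 41.3] long dir 93.2 px [383.3 175.8]
key top c [470.9 -76.6] size [19. 33.] long dir 96.2 px [283.4 227.4]
barrel w4 c [466.8 141.8] size [23.2 26.7] long dir 127.5 px [250.8  69. ]
barrel top c [469.8 143.9] size [32.8 27.8] long dir 37.4 px [188.5 227.6]
(array([0.46841843, 0.14300026, 0.14463977]), np.float64(0.0035122948809130547))
posts [0.45895791 0.25199868 0.006     ]
```

```bash
python3 -m handwheel '{"series":[{"x":0.86,"y":-0.03,"z":0.5,"ax":0,"ay":0,"az":-0.013,"fingers":56},{"x":0.86,"y":-0.03,"z":0.5,"ax":0,"ay":0,"az":0,"fingers":56},{"x":0.86,"y":-0.03,"z":0.5,"ax":0,"ay":0,"az":0,"fingers":56},{"x":0.86,"y":-0.03,"z":0.5,"ax":0,"ay":0,"az":0,"fingers":56},{"x":0.86,"y":-0.03,"z":0.5,"ax":0,"ay":0,"az":0,"fingers":56}]}' >/dev/null
python3 -m handwheel '{"series":[{"x":0,"y":0,"z":0,"ax":0,"ay":0,"az":0,"fingers":56},{"x":0,"y":0,"z":0,"ax":0,"ay":0,"az":0,"fingers":56}]}' >/dev/null
python3 - <<'E'
from h import *
go((.4663,.1415,.119),-52.5)
m=camera_model("wrist");im=camera("wrist")[...,::-1].copy();cv2.imwrite("pics/w5.png",im)
rect(im,m,205,100,100,110,.146,lambda g:lum(g)<60,"barrel",4)
E
```

```text
t 3.88 tcp [0.465  0.1424 0.1956] yaw -52.56 tilt [-2.1e-03 -9.0e-04 -1.0e+00] F [ 0.4  0.  -0. ] M [-0.   -0.   -0.02] gap 0.0559 gf 0.0
units tool xyz [0.03 0.06 3.06]
az -0.001
barrel c [468.  142.9] size [22.4 27.5] long dir 127.5 px [255.1 196.5]
```

```bash
python3 -m handwheel '{"series":[{"x":0.06,"y":0.05,"z":0.8,"ax":0,"ay":0,"az":0,"fingers":56},{"x":0,"y":0,"z":0.8,"ax":0,"ay":0,"az":0,"fingers":56},{"x":0,"y":0,"z":0.8,"ax":0,"ay":0,"az":0,"fingers":56},{"x":0,"y":0,"z":0.66,"ax":0,"ay":0,"az":0,"fingers":56},{"x":0,"y":0,"z":0,"ax":0,"ay":0,"az":0,"fingers":40}]}' 40
python3 -m handwheel '{"series":[{"x":0,"y":0,"z":0,"ax":0,"ay":0,"az":0,"fingers":20},{"x":0,"y":0,"z":0,"ax":0,"ay":0,"az":0,"fingers":20},{"x":0,"y":0,"z":0,"ax":0,"ay":0,"az":0,"fingers":20},{"x":0,"y":0,"z":0,"ax":0,"ay":0,"az":0,"fingers":20}]}' 40
python3 - <<'E'
from h import *
go((.467,.1422,.119),-52.5)
E
```

```text
t: 4.35
eef_pos: [0.4642, 0.1418, 0.1182]
ee_rot: [-0.0, 0.947, 0.321, -0.002]
force: [-0.8, -1.1, -0.8]
finger_gap: 0.0452
grasp_force: 0.0
t: 4.68
eef_pos: [0.468, 0.1436, 0.1222]
ee_rot: [0.0, 0.947, 0.321, 0.002]
force: [1.3, -1.6, 3.4]
finger_gap: 0.0198
grasp_force: 2.3
t 4.68 tcp [0.468  0.1436 0.1222] yaw -52.5 tilt [ 0.0039  0.001  -1.    ] F [ 1.3 -1.6  3.4] M [-0.24 -0.19  0.04] gap 0.0198 gf 2.3
units tool xyz [-0.07  0.02  0.13]
az -0.0
```

```bash
python3 - <<'E'
from h import *
a=camera("wrist")[...,::-1];b=camera("side")[...,::-1]
o=np.zeros((384,800,3),np.uint8);o[:,:400]=cv2.resize(a[60:330,116:396],(400,384));o[:,400:]=cv2.resize(cv2.convertScaleAbs(b[190:310,190:315],alpha=1.6),(400,384),interpolation=cv2.INTER_CUBIC)
cv2.imwrite("pics/v7.png",o)
E
```

```text
(no output)
```

View pics/v7.png

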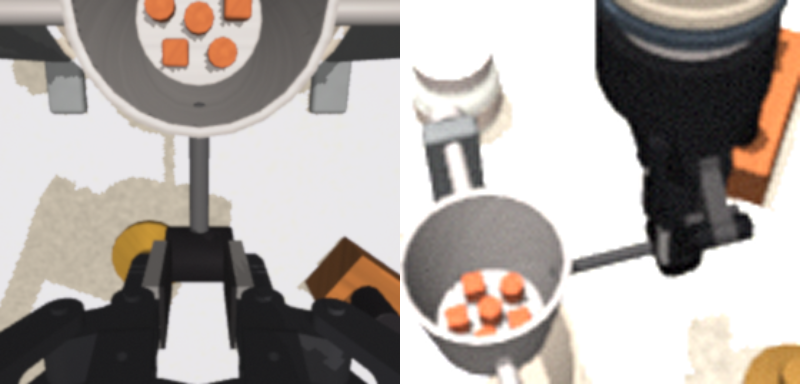

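The wrist crop shows the barrel (200,253) right between the pads, where the grasp point projects; the side crop shows the fingers on the barrel. The gap reading of 20 mm is odd, so I'll squeeze on and re-read.

```bash
python3 -m handwheel '{"series":[{"x":0,"y":0,"z":0,"ax":0,"ay":0,"az":0,"fingers":10},{"x":0,"y":0,"z":0,"ax":0,"ay":0,"az":0,"fingers":10}]}' 50
python3 - <<'E'
from h import *
go((.467,.1422,.119),-52.5)
a=camera("wrist")[...,::-1]
cv2.imwrite("pics/v8.png",cv2.resize(cv2.convertScaleAbs(a[180:290,190:320],alpha=2.5),(650,550),interpolation=cv2.INTER_CUBIC))
E
```

```text
t: 4.95
eef_pos: [0.4682, 0.1439, 0.1222]
ee_rot: [0.0, 0.947, 0.322, 0.002]
force: [0.7, -1.6, 8.3]
finger_gap: 0.0102
grasp_force: 4.6
t 4.95 tcp [0.4682 0.1439 0.1222] yaw -52.49 tilt [ 0.0041  0.0012 -1.    ] F [ 0.7 -1.6  8.3] M [-0.1   0.01 -0.06] gap 0.0102 gf 4.6
units tool xyz [-0.08  0.03  0.13]
az 0.0
```

View pics/v8.png

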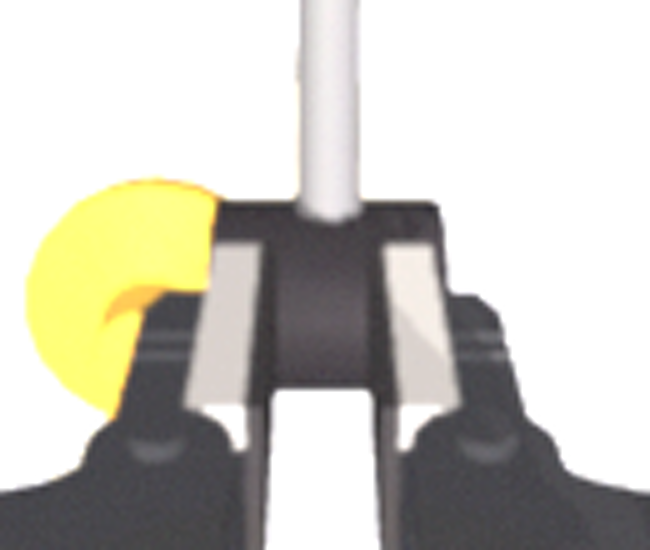

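The pads sit on top of the barrel (light pad faces overlap its ends at y≈243–405), not beside it. The pad edge pixels and known gaps put the tips about 34 mm behind the reported TCP. Wrist-camera object sizes are correct, so I take 34 mm as an offset along the tool. Reopening and going lower.

```bash
python3 -m handwheel '{"series":[{"x":0,"y":0,"z":-0.2,"ax":0,"ay":0,"az":0,"fingers":56},{"x":0,"y":0,"z":0,"ax":0,"ay":0,"az":0,"fingers":56},{"x":0,"y":0,"z":0,"ax":0,"ay":0,"az":0,"fingers":56},{"x":0,"y":0,"z":0,"ax":0,"ay":0,"az":0,"fingers":56},{"x":0,"y":0,"z":0,"ax":0,"ay":0,"az":0,"fingers":56}]}' 40
python3 -m handwheel '{"series":[{"x":0,"y":0,"z":0.5,"ax":0,"ay":0,"az":0,"fingers":56},{"x":0,"y":0,"z":0.5,"ax":0,"ay":0,"az":0,"fingers":56},{"x":0,"y":0,"z":0.5,"ax":0,"ay":0,"az":0,"fingers":56},{"x":0,"y":0,"z":0,"ax":0,"ay":0,"az":0,"fingers":40},{"x":0,"y":0,"z":0,"ax":0,"ay":0,"az":0,"fingers":22}]}' 40
python3 -m handwheel '{"series":[{"x":0,"y":0,"z":0,"ax":0,"ay":0,"az":0,"fingers":20},{"x":0,"y":0,"z":0,"ax":0,"ay":0,"az":0,"fingers":20},{"x":0,"y":0,"z":0,"ax":0,"ay":0,"az":0,"fingers":20}]}' 40
python3 - <<'E'
from h import *
go((.467,.1422,.085),-52.5)
E
```

```text
t: 5.42
eef_pos: [0.4662, 0.1435, 0.125]
ee_rot: [-0.0, 0.947, 0.322, -0.0]
force: [-0.7, -0.1, -0.9]
finger_gap: 0.0561
grasp_force: 0.0
t: 5.83
eef_pos: [0.4657, 0.1434, 0.0871]
ee_rot: [-0.0, 0.947, 0.322, -0.001]
force: [-0.0, -0.0, -0.2]
finger_gap: 0.0326
grasp_force: 0.0
t: 6.08
eef_pos: [0.4668, 0.1422, 0.0882]
ee_rot: [0.001, 0.947, 0.322, -0.0]
force: [1.5, -9.7, -1.5]
finger_gap: 0.0277
grasp_force: 44.2
t 6.08 tcp [0.4668 0.1422 0.0882] yaw -52.45 tilt [ 6.0e-04 -1.8e-03 -1.0e+00] F [ 1.5 -9.7 -1.5] M [-1.35 -0.31 -0.08] gap 0.0277 gf 44.2
units tool xyz [0.   0.01 0.13]
az 0.001
```

```bash
python3 -c "
import numpy as np
a=np.linspace(0,2.2,21)
for i in range(20):print(i,round(a[i+1],2),round(3.8*(np.cos(a[i])-np.cos(a[i+1])),2),round(-3.8*(np.sin(a[i+1])-np.sin(a[i])),2))"
```

```text
0 0.11 0.02 -0.42
1 0.22 0.07 -0.41
2 0.33 0.11 -0.4
3 0.44 0.16 -0.39
4 0.55 0.2 -0.37
5 0.66 0.24 -0.34
6 0.77 0.27 -0.32
7 0.88 0.31 -0.28
8 0.99 0.34 -0.25
9 1.1 0.36 -0.21
10 1.21 0.38 -0.17
11 1.32 0.4 -0.13
12 1.43 0.41 -0.08
13 1.54 0.42 -0.04
14 1.65 0.42 0.01
15 1.76 0.41 0.06
16 1.87 0.41 0.1
17 1.98 0.39 0.14
18 2.09 0.37 0.19
19 2.2 0.35 0.23
```

```bash
python3 -m handwheel '{"series":[{"x":0.02,"y":0.04,"z":-0.42,"ax":0,"ay":0,"az":0,"fingers":20},{"x":0.07,"y":0,"z":-0.41,"ax":0,"ay":0,"az":0,"fingers":20},{"x":0.11,"y":0,"z":-0.4,"ax":0,"ay":0,"az":0,"fingers":20},{"x":0.16,"y":0,"z":-0.39,"ax":0,"ay":0,"az":0,"fingers":20},{"x":0.2,"y":0,"z":-0.37,"ax":0,"ay":0,"az":0,"fingers":20}]}' 50
python3 -m handwheel '{"series":[{"x":0.24,"y":0,"z":-0.34,"ax":0,"ay":0,"az":0,"fingers":20},{"x":0.27,"y":0,"z":-0.32,"ax":0,"ay":0,"az":0,"fingers":20},{"x":0.31,"y":0,"z":-0.28,"ax":0,"ay":0,"az":0,"fingers":20},{"x":0.34,"y":0,"z":-0.25,"ax":0,"ay":0,"az":0,"fingers":20},{"x":0.36,"y":0,"z":-0.21,"ax":0,"ay":0,"az":0,"fingers":20}]}' 50
```

```text
t: 6.5
eef_pos: [0.4789, 0.1514, 0.1391]
ee_rot: [0.0, 0.947, 0.322, 0.001]
force: [4.1, -2.1, -4.2]
finger_gap: 0.0275
grasp_force: 50.0
t: 6.92
eef_pos: [0.5093, 0.1748, 0.1732]
ee_rot: [0.0, 0.947, 0.322, 0.001]
force: [5.7, -2.3, -9.1]
finger_gap: 0.0273
grasp_force: 49.7
```

```bash
python3 -m handwheel '{"series":[{"x":0.38,"y":0,"z":-0.17,"ax":0,"ay":0,"az":0,"fingers":20},{"x":0.4,"y":0,"z":-0.13,"ax":0,"ay":0,"az":0,"fingers":20},{"x":0.41,"y":0,"z":-0.08,"ax":0,"ay":0,"az":0,"fingers":20},{"x":0.42,"y":0,"z":-0.04,"ax":0,"ay":0,"az":0,"fingers":20},{"x":0.42,"y":0,"z":0.01,"ax":0,"ay":0,"az":0,"fingers":20}]}' 50
python3 -m handwheel '{"series":[{"x":0.41,"y":0,"z":0.06,"ax":0,"ay":0,"az":0,"fingers":20},{"x":0.41,"y":0,"z":0.1,"ax":0,"ay":0,"az":0,"fingers":20},{"x":0.39,"y":0,"z":0.14,"ax":0,"ay":0,"az":0,"fingers":20},{"x":0.37,"y":0,"z":0.19,"ax":0,"ay":0,"az":0,"fingers":20},{"x":0.35,"y":0,"z":0.23,"ax":0,"ay":0,"az":0,"fingers":20}]}' 50
python3 -m handwheel '{"series":[{"x":0.1,"y":0,"z":0.07,"ax":0,"ay":0,"az":0,"fingers":20},{"x":0,"y":0,"z":0,"ax":0,"ay":0,"az":0,"fingers":20},{"x":0,"y":0,"z":0,"ax":0,"ay":0,"az":0,"fingers":20},{"x":0,"y":0,"z":0,"ax":0,"ay":0,"az":0,"fingers":20},{"x":0,"y":0,"z":0,"ax":0,"ay":0,"az":0,"fingers":20}]}' 50
python3 -m handwheel '{"series":[{"x":0,"y":0,"z":0,"ax":0,"ay":0,"az":0,"fingers":20},{"x":0,"y":0,"z":0,"ax":0,"ay":0,"az":0,"fingers":20},{"x":0,"y":0,"z":0,"ax":0,"ay":0,"az":0,"fingers":20},{"x":0,"y":0,"z":0,"ax":0,"ay":0,"az":0,"fingers":20},{"x":0,"y":0,"z":0,"ax":0,"ay":0,"az":0,"fingers":20}]}' 50
python3 - <<'E'
from h import *
go((.467,.1422,.085),-52.5)
a=camera("top")[...,::-1];b=camera("side")[...,::-1]
o=np.zeros((400,800,3),np.uint8);o[:,:400]=cv2.resize(a[140:240,120:220],(400,400));o[:,400:]=cv2.resize(b[220:370,120:270],(400,400))
cv2.imwrite("pics/v9.png",o)
for n,im in(("top",a),("side",b)):
    i=im.astype(int);mk=((i[...,2]>130)&(i[...,2]-i[...,1]>60)&(i[...,1]<150)).astype(np.uint8);N,_,st,c=cv2.connectedComponentsWithStats(mk)
    print(n,[(c[k].round().tolist(),int(st[k,4])) for k in range(1,N) if st[k,4]>5])
E
```

```text
t: 7.33
eef_pos: [0.5487, 0.2051, 0.1824]
ee_rot: [0.001, 0.947, 0.322, -0.001]
force: [3.4, -5.8, -7.9]
finger_gap: 0.0273
grasp_force: 50.5
t: 7.75
eef_pos: [0.5867, 0.2344, 0.1642]
ee_rot: [0.001, 0.947, 0.322, -0.001]
force: [0.6, -7.0, -3.0]
finger_gap: 0.0272
grasp_force: 51.1
t: 8.17
eef_pos: [0.5886, 0.2358, 0.1625]
ee_rot: [0.0, 0.947, 0.322, -0.001]
force: [2.0, -5.4, -2.9]
finger_gap: 0.0275
grasp_force: 51.1
t: 8.58
eef_pos: [0.5886, 0.2358, 0.1625]
ee_rot: [0.0, 0.947, 0.322, -0.001]
force: [1.1, -5.5, -4.1]
finger_gap: 0.0273
grasp_force: 51.1
t 8.58 tcp [0.5886 0.2358 0.1625] yaw -52.47 tilt [-0.0014 -0.0015 -1.    ] F [ 1.1 -5.5 -4.1] M [-0.78 -0.31  0.08] gap 0.0273 gf 51.1
units tool xyz [-6.13  0.    3.11]
az 0.001
top []
side [([296.0, 201.0], 14), ([307.0, 221.0], 278), ([291.0, 214.0], 25), ([300.0, 211.0], 6), ([183.0, 305.0], 29), ([195.0, 315.0], 25), ([180.0, 321.0], 26), ([182.0, 337.0], 29)]
```

Four chips already show in the bowl in the side view, and the cup is at about 2.24 rad. Swinging it back.

```bash
python3 -m handwheel '{"series":[{"x":-0.1,"y":0,"z":-0.07,"ax":0,"ay":0,"az":0,"fingers":20},{"x":-0.35,"y":0,"z":-0.23,"ax":0,"ay":0,"az":0,"fingers":20},{"x":-0.37,"y":0,"z":-0.19,"ax":0,"ay":0,"az":0,"fingers":20},{"x":-0.39,"y":0,"z":-0.14,"ax":0,"ay":0,"az":0,"fingers":20},{"x":-0.41,"y":0,"z":-0.1,"ax":0,"ay":0,"az":0,"fingers":20}]}' 50
python3 -m handwheel '{"series":[{"x":-0.41,"y":0,"z":-0.06,"ax":0,"ay":0,"az":0,"fingers":20},{"x":-0.42,"y":0,"z":-0.01,"ax":0,"ay":0,"az":0,"fingers":20},{"x":-0.42,"y":0,"z":0.04,"ax":0,"ay":0,"az":0,"fingers":20},{"x":-0.41,"y":0,"z":0.08,"ax":0,"ay":0,"az":0,"fingers":20},{"x":-0.4,"y":0,"z":0.13,"ax":0,"ay":0,"az":0,"fingers":20}]}' 50
python3 - <<'E'
from h import *
b=camera("side")[...,::-1];i=b.astype(int);mk=((i[...,2]>130)&(i[...,2]-i[...,1]>60)&(i[...,1]<150)).astype(np.uint8);N,_,st,c=cv2.connectedComponentsWithStats(mk)
print([(c[k].round().tolist(),int(st[k,4])) for k in range(1,N) if st[k,4]>5])
b=camera("wrist")[...,::-1];cv2.imwrite("pics/w9.png",b);i=b.astype(int);mk=((i[...,2]>130)&(i[...,2]-i[...,1]>60)&(i[...,1]<150)).astype(np.uint8);N,_,st,c=cv2.connectedComponentsWithStats(mk)
print([(c[k].round().tolist(),int(st[k,4])) for k in range(1,N) if st[k,4]>5])
E
```

```text
t: 9.1
eef_pos: [0.5565, 0.2111, 0.1811]
ee_rot: [0.0, 0.947, 0.322, -0.0]
force: [3.6, -4.9, -7.9]
finger_gap: 0.0273
grasp_force: 50.6
t: 9.52
eef_pos: [0.5165, 0.1803, 0.177]
ee_rot: [0.0, 0.947, 0.322, 0.001]
force: [6.1, -2.1, -6.5]
finger_gap: 0.0273
grasp_force: 50.8
[([293.0, 211.0], 124), ([307.0, 221.0], 299), ([299.0, 212.0], 18), ([283.0, 236.0], 7), ([290.0, 237.0], 14), ([183.0, 305.0], 29), ([205.0, 312.0], 24), ([195.0, 314.0], 28), ([180.0, 321.0], 29), ([182.0, 337.0], 31)]
[([227.0, 75.0], 104), ([253.0, 76.0], 101), ([281.0, 84.0], 103), ([258.0, 102.0], 97), ([345.0, 270.0], 97), ([378.0, 322.0], 87)]
```

```bash
python3 -m handwheel '{"series":[{"x":-0.38,"y":0,"z":0.17,"ax":0,"ay":0,"az":0,"fingers":20},{"x":-0.36,"y":0,"z":0.21,"ax":0,"ay":0,"az":0,"fingers":20},{"x":-0.34,"y":0,"z":0.25,"ax":0,"ay":0,"az":0,"fingers":20},{"x":-0.31,"y":0,"z":0.28,"ax":0,"ay":0,"az":0,"fingers":20},{"x":-0.27,"y":0,"z":0.32,"ax":0,"ay":0,"az":0,"fingers":20}]}' 50
python3 -m handwheel '{"series":[{"x":-0.24,"y":0,"z":0.34,"ax":0,"ay":0,"az":0,"fingers":20},{"x":-0.2,"y":0,"z":0.37,"ax":0,"ay":0,"az":0,"fingers":20},{"x":-0.16,"y":0,"z":0.39,"ax":0,"ay":0,"az":0,"fingers":20},{"x":-0.11,"y":0,"z":0.4,"ax":0,"ay":0,"az":0,"fingers":20},{"x":-0.07,"y":0,"z":0.41,"ax":0,"ay":0,"az":0,"fingers":20}]}' 50
python3 -m handwheel '{"series":[{"x":-0.02,"y":0,"z":0.42,"ax":0,"ay":0,"az":0,"fingers":20},{"x":0,"y":0,"z":0,"ax":0,"ay":0,"az":0,"fingers":20},{"x":0,"y":0,"z":0.05,"ax":0,"ay":0,"az":0,"fingers":20},{"x":0,"y":0,"z":0,"ax":0,"ay":0,"az":0,"fingers":20}]}' 50
python3 - <<'E'
from h import *
go((.467,.1422,.085),-52.5)
f=lambda i:((i[...,2]>130)&(i[...,2]-i[...,1]>60)&(i[...,1]<150)).astype(np.uint8)
v=[]
for n in("top","side","wrist"):
    b=camera(n)[...,::-1];v.append(b);N,_,st,c=cv2.connectedComponentsWithStats(f(b.astype(int)))
    print(n,[(c[k].round().tolist(),int(st[k,4])) for k in range(1,N) if st[k,4]>3])
a,b,w=v
o=np.zeros((400,800,3),np.uint8);o[:200,:200]=cv2.resize(a[140:240,120:220],(200,200));o[:,400:]=cv2.resize(b[220:370,120:270],(400,400));o[208:400,:256]=w[:192,120:376]
cv2.imwrite("pics/v9.png",o)
E
```

```text
t: 10.03
eef_pos: [0.4826, 0.1543, 0.1459]
ee_rot: [0.0, 0.947, 0.322, 0.0]
force: [5.8, -3.3, -0.5]
finger_gap: 0.0274
grasp_force: 51.6
t: 10.45
eef_pos: [0.4673, 0.1426, 0.0979]
ee_rot: [0.0, 0.947, 0.322, 0.0]
force: [4.4, -3.6, 0.5]
finger_gap: 0.0275
grasp_force: 51.7
t: 10.78
eef_pos: [0.4669, 0.1422, 0.0873]
ee_rot: [0.0, 0.947, 0.322, -0.0]
force: [-0.4, -7.6, 12.6]
finger_gap: 0.0274
grasp_force: 53.5
t 10.78 tcp [0.4669 0.1422 0.0873] yaw -52.47 tilt [ 1.e-04 -6.e-04 -1.e+00] F [-0.4 -7.6 12.6] M [-1.08  0.12 -0.07] gap 0.0274 gf 53.5
units tool xyz [0.   0.   0.09]
az 0.0
top []
side [([309.0, 220.0], 215), ([183.0, 305.0], 29), ([206.0, 305.0], 9), ([206.0, 312.0], 32), ([195.0, 314.0], 28), ([180.0, 321.0], 30), ([182.0, 337.0], 31)]
wrist [([424.0, 294.0], 2195)]
```

View pics/v9.png

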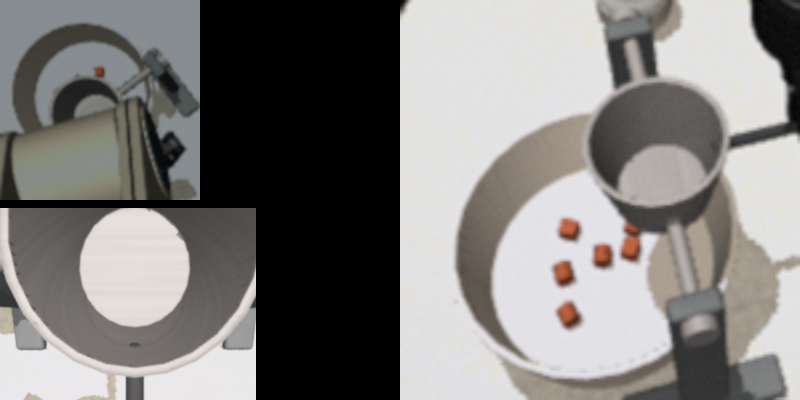

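All six chips lie in the bowl (side crop: four clear at (568,228), (563,272), (568,314), (602,254), plus two near (630,240)), and the cup is empty and upright. Releasing and moving over the key.

```bash
python3 -m handwheel '{"series":[{"x":0,"y":0,"z":-0.07,"ax":0,"ay":0,"az":0,"fingers":56},{"x":0,"y":0,"z":0,"ax":0,"ay":0,"az":0,"fingers":56},{"x":0,"y":0,"z":0,"ax":0,"ay":0,"az":0,"fingers":56},{"x":0,"y":0,"z":0,"ax":0,"ay":0,"az":0,"fingers":56}]}' 40
python3 -m handwheel '{"series":[{"x":0,"y":0,"z":-0.8,"ax":0,"ay":0,"az":0,"fingers":56},{"x":0,"y":0,"z":-0.8,"ax":0,"ay":0,"az":0,"fingers":56},{"x":0,"y":0,"z":-0.8,"ax":0,"ay":0,"az":0,"fingers":56},{"x":0,"y":0,"z":-0.8,"ax":0,"ay":0,"az":0,"fingers":56}]}'
python3 -m handwheel '{"series":[{"x":-0.64,"y":0.89,"z":0,"ax":0,"ay":0,"az":0,"fingers":56},{"x":-0.64,"y":0.89,"z":0,"ax":0,"ay":0,"az":0,"fingers":56},{"x":-0.64,"y":0.89,"z":0,"ax":0,"ay":0,"az":0,"fingers":56},{"x":-0.64,"y":0.89,"z":0,"ax":0,"ay":0,"az":0,"fingers":56}]}' >/dev/null
python3 -m handwheel '{"series":[{"x":-0.64,"y":0.89,"z":0,"ax":0,"ay":0,"az":0,"fingers":56},{"x":-0.64,"y":0.89,"z":0,"ax":0,"ay":0,"az":0,"fingers":56},{"x":-0.64,"y":0.89,"z":0,"ax":0,"ay":0,"az":0,"fingers":56},{"x":-0.64,"y":0.89,"z":0,"ax":0,"ay":0,"az":0,"fingers":56}]}' >/dev/null
python3 -m handwheel '{"series":[{"x":0,"y":0,"z":0,"ax":0,"ay":0,"az":-0.12,"fingers":40},{"x":0,"y":0,"z":0,"ax":0,"ay":0,"az":-0.12,"fingers":40},{"x":0,"y":0,"z":0,"ax":0,"ay":0,"az":-0.12,"fingers":40},{"x":0,"y":0,"z":0,"ax":0,"ay":0,"az":-0.12,"fingers":40}]}' >/dev/null
python3 -m handwheel '{"series":[{"x":0,"y":0,"z":0,"ax":0,"ay":0,"az":-0.12,"fingers":40},{"x":0,"y":0,"z":0,"ax":0,"ay":0,"az":-0.12,"fingers":40},{"x":0,"y":0,"z":0,"ax":0,"ay":0,"az":-0.12,"fingers":40},{"x":0,"y":0,"z":0,"ax":0,"ay":0,"az":-0.12,"fingers":40},{"x":0,"y":0,"z":0,"ax":0,"ay":0,"az":0,"fingers":40}]}'
python3 - <<'E'
from h import *
go((.4745,-.0772,.008),2.4)
m=camera_model("wrist");im=camera("wrist")[...,::-1].copy();cv2.imwrite("pics/w10.png",im)
# expected key px
A=rot(m["rotation"])
for p in((.4745,-.0772,.072),(.4745,-.0422,.036)):
    v=A.T@(np.array(p)-m["xyz"]);print(np.round(m["intrinsics"][:2,:2]@[v[0]/-v[2],v[1]/v[2]]+m["intrinsics"][:2,2],1))
E
```

```text
t: 11.27
eef_pos: [0.4664, 0.1429, 0.0879]
ee_rot: [-0.0, 0.947, 0.322, -0.0]
force: [0.5, 0.6, -0.8]
finger_gap: 0.0557
grasp_force: 0.0
t: 11.6
eef_pos: [0.4664, 0.1428, 0.1685]
ee_rot: [-0.0, 0.947, 0.322, -0.001]
force: [0.4, -0.6, 0.1]
finger_gap: 0.0558
grasp_force: 0.0
t: 13.02
eef_pos: [0.4735, -0.0761, 0.1678]
ee_rot: [-0.0, 0.69, 0.724, -0.0]
force: [-0.3, 0.1, 1.1]
finger_gap: 0.04
grasp_force: 0.0
t 13.02 tcp [ 0.4735 -0.0761  0.1678] yaw 2.77 tilt [-8.e-04  4.e-04 -1.e+00] F [-0.3  0.1  1.1] M [-0.05  0.   -0.  ] gap 0.04 gf 0.0
units tool xyz [-0.05  0.04  6.39]
az 0.006
[254.3 185.9]
[255.9 145.8]
```

```bash
python3 - <<'E'
from h import *
m=camera_model("wrist");im=cv2.imread("pics/w10.png")
rect(im,m,225,160,60,50,.072,lambda g:lum(g)<55,"key",6)
rect(im,m,200,60,110,175,.036,lambda g:org(g)|(lum(g)<55),"block",4)
E
```

```text
key c [475.9 -73.2] size [ 9.2 32.9] long dir 92.3 px [255.9 181.8]
block c [474.5 -43. ] size [ 50.6 120.3] long dir 92.0 px [256.  143.4]
```

```bash
python3 -m handwheel '{"series":[{"x":-0.04,"y":0.07,"z":1,"ax":0,"ay":0,"az":0.008,"fingers":40},{"x":0,"y":0,"z":1,"ax":0,"ay":0,"az":0,"fingers":40},{"x":0,"y":0,"z":1,"ax":0,"ay":0,"az":0,"fingers":40},{"x":0,"y":0,"z":1,"ax":0,"ay":0,"az":0,"fingers":40},{"x":0,"y":0,"z":1,"ax":0,"ay":0,"az":0,"fingers":40}]}'
python3 -m handwheel '{"series":[{"x":0,"y":0,"z":0.7,"ax":0,"ay":0,"az":0,"fingers":40},{"x":0,"y":0,"z":0.65,"ax":0,"ay":0,"az":0,"fingers":40},{"x":0,"y":0,"z":0,"ax":0,"ay":0,"az":0,"fingers":40}]}'
python3 - <<'E'
from h import *
go((.4753,-.077,.008),2.2)
E
```

```text
t: 13.48
eef_pos: [0.4756, -0.0772, 0.042]
ee_rot: [0.0, 0.696, 0.718, 0.0]
force: [0.2, -0.3, 0.2]
finger_gap: 0.0405
grasp_force: 0.0
t: 13.73
eef_pos: [0.4735, -0.0768, 0.0067]
ee_rot: [-0.002, 0.696, 0.718, -0.001]
force: [-0.5, -0.6, 0.0]
finger_gap: 0.04
grasp_force: 0.0
t 13.73 tcp [ 0.4735 -0.0768  0.0067] yaw 1.85 tilt [-0.0052  0.0011 -1.    ] F [-0.5 -0.6  0. ] M [-0.02 -0.   -0.01] gap 0.04 gf 0.0
units tool xyz [-0.01  0.07 -0.05]
az -0.006
```

```bash
python3 -m handwheel '{"series":[{"x":0,"y":0.03,"z":0,"ax":0,"ay":0,"az":0,"fingers":20},{"x":0,"y":0,"z":0,"ax":0,"ay":0,"az":0,"fingers":12},{"x":0,"y":0,"z":0,"ax":0,"ay":0,"az":0,"fingers":4},{"x":0,"y":0,"z":0,"ax":0,"ay":0,"az":0,"fingers":2},{"x":0,"y":0,"z":0,"ax":0,"ay":0,"az":0,"fingers":2}]}' 70
python3 -m handwheel '{"series":[{"x":0,"y":0,"z":0,"ax":0,"ay":0,"az":0,"fingers":2},{"x":0,"y":0,"z":0,"ax":0,"ay":0,"az":0,"fingers":2}]}' 70
python3 - <<'E'
from h import *
go((.4753,-.077,.008),2.2)
E
```

```text
t: 14.15
eef_pos: [0.477, -0.0774, 0.0103]
ee_rot: [0.001, 0.694, 0.72, 0.0]
force: [-1.0, -0.4, 5.4]
finger_gap: 0.008
grasp_force: 69.3
t: 14.32
eef_pos: [0.477, -0.0774, 0.0103]
ee_rot: [0.001, 0.694, 0.72, 0.0]
force: [-1.7, 0.1, 7.0]
finger_gap: 0.008
grasp_force: 69.7
t 14.32 tcp [ 0.477  -0.0774  0.0103] yaw 2.04 tilt [ 1.5e-03 -2.0e-04 -1.0e+00] F [-1.7  0.1  7. ] M [ 0.09  0.27 -0.04] gap 0.008 gf 69.7
units tool xyz [ 0.02 -0.07  0.09]
az -0.003
```

```bash
python3 -m handwheel '{"series":[{"x":0,"y":0,"z":-0.5,"ax":0,"ay":0,"az":0,"fingers":2},{"x":0,"y":0,"z":-0.9,"ax":0,"ay":0,"az":0,"fingers":2},{"x":0,"y":0,"z":-1,"ax":0,"ay":0,"az":0,"fingers":2},{"x":0,"y":0,"z":-1,"ax":0,"ay":0,"az":0,"fingers":2},{"x":0,"y":0,"z":-1,"ax":0,"ay":0,"az":0,"fingers":2}]}' 70
python3 -m handwheel '{"series":[{"x":-0.8,"y":0.25,"z":0,"ax":0,"ay":0,"az":0,"fingers":2},{"x":-0.8,"y":0.25,"z":0,"ax":0,"ay":0,"az":0,"fingers":2},{"x":-0.8,"y":0.25,"z":0,"ax":0,"ay":0,"az":0,"fingers":2},{"x":-0.8,"y":0.25,"z":0,"ax":0,"ay":0,"az":0,"fingers":2},{"x":-0.8,"y":0.25,"z":0,"ax":0,"ay":0,"az":0,"fingers":2}]}'
python3 -m handwheel '{"series":[{"x":-0.8,"y":0.25,"z":0,"ax":0,"ay":0,"az":0,"fingers":2},{"x":-0.8,"y":0.25,"z":0,"ax":0,"ay":0,"az":0,"fingers":2},{"x":-0.8,"y":0.25,"z":0,"ax":0,"ay":0,"az":0,"fingers":2},{"x":0,"y":0,"z":0,"ax":0,"ay":0,"az":-0.1,"fingers":2},{"x":0,"y":0,"z":0,"ax":0,"ay":0,"az":-0.1,"fingers":2}]}'
python3 -m handwheel '{"series":[{"x":0,"y":0,"z":0,"ax":0,"ay":0,"az":0,"fingers":2},{"x":0,"y":0,"z":0,"ax":0,"ay":0,"az":0,"fingers":2}]}'
python3 - <<'E'
from h import *
import pickle
go((.5508,-.3175,.08),13.8)
m=camera_model("wrist");im=camera("wrist")[...,::-1].copy();cv2.imwrite("pics/w11.png",im);pickle.dump(m,open("w11.pkl","wb"))
A=rot(m["rotation"])
def pj(p):
    v=A.T@(np.array(p)-m["xyz"]);return np.round(m["intrinsics"][:2,:2]@[v[0]/-v[2],v[1]/v[2]]+m["intrinsics"][:2,2],1)
tc=env.observe()["eef_pos"]
print(pj((.5508,-.3175,.064)),pj(tc),pj(tc+[0,0,.026]))
E
```

```text
t: 14.73
eef_pos: [0.4763, -0.0772, 0.1208]
ee_rot: [0.0, 0.694, 0.72, 0.0]
force: [0.9, 0.0, -1.0]
finger_gap: 0.0079
grasp_force: 68.7
t: 15.15
eef_pos: [0.5116, -0.1771, 0.1199]
ee_rot: [0.0, 0.694, 0.72, 0.0]
force: [0.6, -0.4, -1.0]
finger_gap: 0.0083
grasp_force: 68.7
t: 15.57
eef_pos: [0.5326, -0.2367, 0.1196]
ee_rot: [0.001, 0.618, 0.786, 0.0]
force: [-0.5, 0.1, 0.5]
finger_gap: 0.0083
grasp_force: 68.6
t: 15.73
eef_pos: [0.532, -0.2354, 0.1195]
ee_rot: [0.0, 0.62, 0.784, 0.0]
force: [-0.4, 0.4, -0.6]
finger_gap: 0.0079
grasp_force: 68.5
t 15.73 tcp [ 0.532  -0.2354  0.1195] yaw 13.34 tilt [ 2.e-04 -0.e+00 -1.e+00] F [-0.4  0.4 -0.6] M [-0.   -0.02 -0.01] gap 0.0079 gf 68.5
units tool xyz [-3.37 -0.03  1.58]
az -0.008
[252.5 282.7] [253.2 222.2] [253.2 239.9]
```

```bash
python3 -m handwheel '{"series":[{"x":-0.85,"y":-0.01,"z":0.15,"ax":0,"ay":0,"az":-0.008,"fingers":2},{"x":-0.84,"y":-0.01,"z":0.15,"ax":0,"ay":0,"az":0,"fingers":2},{"x":-0.84,"y":-0.01,"z":0.15,"ax":0,"ay":0,"az":0,"fingers":2},{"x":-0.84,"y":0,"z":0.15,"ax":0,"ay":0,"az":0,"fingers":2},{"x":0,"y":0,"z":0,"ax":0,"ay":0,"az":0,"fingers":2}]}'
python3 -m handwheel '{"series":[{"x":0,"y":0,"z":0,"ax":0,"ay":0,"az":0,"fingers":2},{"x":0,"y":0,"z":0,"ax":0,"ay":0,"az":0,"fingers":2}]}' >/dev/null
python3 - <<'E'
from h import *
import pickle
go((.5508,-.3175,.08),13.8)
m=camera_model("wrist");im=camera("wrist")[...,::-1].copy();cv2.imwrite("pics/w12.png",im);pickle.dump(m,open("w12.pkl","wb"))
A=rot(m["rotation"])
def pj(p):
    v=A.T@(np.array(p)-m["xyz"]);return np.round(m["intrinsics"][:2,:2]@[v[0]/-v[2],v[1]/v[2]]+m["intrinsics"][:2,2],1)
tc=env.observe()["eef_pos"]
print(pj((.5508,-.3175,.064)),pj(tc),pj(tc+[0,0,.026]))
s=camera("side")[...,::-1].copy();cv2.imwrite("pics/s12.png",s)
o=np.zeros((600,800,3),np.uint8)
o[:,:]=cv2.resize(cv2.convertScaleAbs(im[160:280,174:334],alpha=1.6),(800,600),interpolation=cv2.INTER_CUBIC)
cv2.imwrite("pics/v10.png",o)
E
```

```text
t: 16.2
eef_pos: [0.5525, -0.3203, 0.1042]
ee_rot: [0.001, 0.617, 0.787, -0.0]
force: [0.3, 1.0, -1.0]
finger_gap: 0.0079
grasp_force: 68.5
t 16.37 tcp [ 0.5512 -0.3166  0.1043] yaw 13.91 tilt [-6.e-04  6.e-04 -1.e+00] F [ 0.2  0.2 -0.2] M [ 0.01 -0.03 -0.01] gap 0.0076 gf 68.5
units tool xyz [-0.03 -0.02  0.97]
az 0.002
[252.5 203.7] [253.3 222.2] [253.3 239.8]
```

View pics/v10.png

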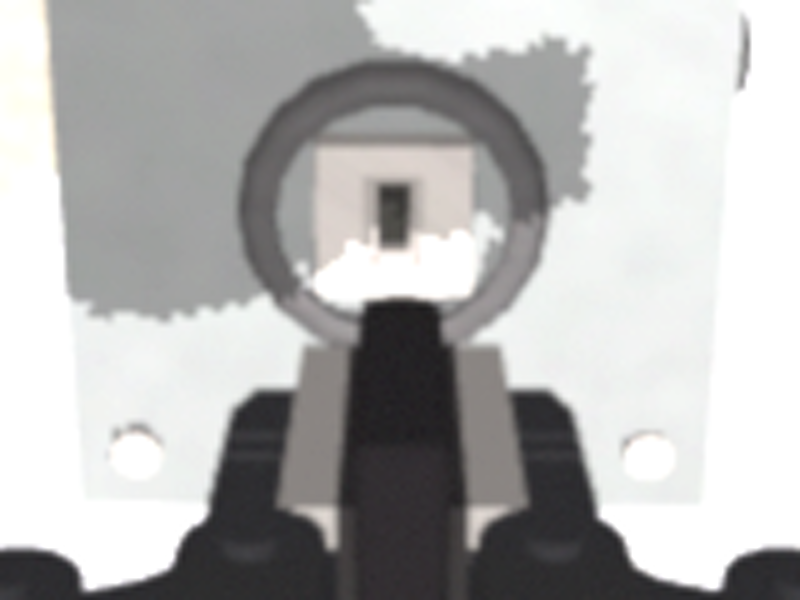

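The last view shows the slot centred at crop (394,215), i.e. raw px (252.5,202.7), aligned parallel to the bow. The bow's lower edge is centred at crop x≈401. Measuring the slot exactly.

```bash
python3 - <<'E'
from h import *
import pickle
m=pickle.load(open("w12.pkl","rb"));im=cv2.imread("pics/w12.png")
for t in(60,90,110):rect(im,m,243,190,20,23,.064,lambda g:lum(g)<t,"slot%d"%t)
E
```

```text
slot60 c [ 550.3 -316.4] size [4.4 9.2] long dir 104.0 px [252.3 202.2]
slot90 c [ 550.4 -316.5] size [ 5.7 10.8] long dir 103.9 px [252.4 202.4]
slot110 c [ 550.3 -316.4] size [ 7.6 11.7] long dir 105.5 px [252.3 202.3]
```

```bash
python3 -m handwheel '{"series":[{"x":0.04,"y":-0.04,"z":0.5,"ax":0,"ay":0,"az":0,"fingers":2},{"x":0,"y":0,"z":0.5,"ax":0,"ay":0,"az":0,"fingers":2},{"x":0,"y":0,"z":0.4,"ax":0,"ay":0,"az":0,"fingers":2},{"x":0,"y":0,"z":0.15,"ax":0,"ay":0,"az":0,"fingers":2},{"x":0,"y":0,"z":0.1,"ax":0,"ay":0,"az":0,"fingers":2}]}' 90
python3 -m handwheel '{"series":[{"x":0,"y":0,"z":0.08,"ax":0,"ay":0,"az":0,"fingers":2},{"x":0,"y":0,"z":0.08,"ax":0,"ay":0,"az":0,"fingers":2},{"x":0,"y":0,"z":0.08,"ax":0,"ay":0,"az":0,"fingers":2}]}' 90
python3 - <<'E'
from h import *
go((.5499,-.3159,.038),14)
E
```

```text
t: 16.88
eef_pos: [0.5495, -0.3159, 0.0614]
ee_rot: [-0.001, 0.616, 0.788, -0.0]
force: [0.8, 0.4, 0.2]
finger_gap: 0.0077
grasp_force: 91.0
t: 17.13
eef_pos: [0.5507, -0.3168, 0.0572]
ee_rot: [0.0, 0.616, 0.788, 0.0]
force: [0.3, 0.4, -0.7]
finger_gap: 0.0078
grasp_force: 91.0
t 17.13 tcp [ 0.5507 -0.3168  0.0572] yaw 13.97 tilt [ 6.e-04 -3.e-04 -1.e+00] F [ 0.3  0.4 -0.7] M [ 0.07 -0.01  0.02] gap 0.0078 gf 91.0
units tool xyz [ 0.04 -0.02  0.77]
az -0.0
```

```bash
python3 -m handwheel '{"series":[{"x":0,"y":0,"z":0.1,"ax":0,"ay":0,"az":0,"fingers":2},{"x":0,"y":0,"z":0.1,"ax":0,"ay":0,"az":0,"fingers":2},{"x":0,"y":0,"z":0.1,"ax":0,"ay":0,"az":0,"fingers":2},{"x":0,"y":0,"z":0.1,"ax":0,"ay":0,"az":0,"fingers":2}]}' 100
python3 -m handwheel '{"series":[{"x":0,"y":0,"z":0.1,"ax":0,"ay":0,"az":0,"fingers":2},{"x":0,"y":0,"z":0.1,"ax":0,"ay":0,"az":0,"fingers":2},{"x":0,"y":0,"z":0,"ax":0,"ay":0,"az":0,"fingers":2}]}' 100
```

```text
t: 17.47
eef_pos: [0.5498, -0.3169, 0.0475]
ee_rot: [-0.0, 0.616, 0.788, -0.0]
force: [-3.9, 1.1, 9.5]
finger_gap: 0.0073
grasp_force: 99.4
t: 17.72
eef_pos: [0.5505, -0.3171, 0.0424]
ee_rot: [0.0, 0.616, 0.788, -0.0]
force: [-1.0, -0.4, -1.2]
finger_gap: 0.0077
grasp_force: 98.1
```

```bash
python3 -m handwheel '{"series":[{"x":0,"y":0,"z":0.08,"ax":0,"ay":0,"az":0,"fingers":2},{"x":0,"y":0,"z":0.08,"ax":0,"ay":0,"az":0,"fingers":2},{"x":0,"y":0,"z":0,"ax":0,"ay":0,"az":0,"fingers":2}]}' 100
python3 -m handwheel '{"series":[{"x":0,"y":0,"z":0.06,"ax":0,"ay":0,"az":0,"fingers":2},{"x":0,"y":0,"z":0.06,"ax":0,"ay":0,"az":0,"fingers":2},{"x":0,"y":0,"z":0,"ax":0,"ay":0,"az":0,"fingers":2}]}' 100
```

```text
t: 17.97
eef_pos: [0.5507, -0.3171, 0.0384]
ee_rot: [0.001, 0.616, 0.788, -0.0]
force: [-1.7, -1.2, 4.1]
finger_gap: 0.0073
grasp_force: 98.8
t: 18.22
eef_pos: [0.5508, -0.3172, 0.0382]
ee_rot: [0.001, 0.616, 0.788, -0.0]
force: [-8.5, 2.5, 26.4]
finger_gap: 0.008
grasp_force: 102.5
```

```bash
python3 -m handwheel '{"series":[{"x":0,"y":0,"z":-0.05,"ax":0,"ay":0,"az":0.1,"fingers":2},{"x":0,"y":0,"z":0,"ax":0,"ay":0,"az":0.1,"fingers":2},{"x":0,"y":0,"z":0,"ax":0,"ay":0,"az":0.1,"fingers":2},{"x":0,"y":0,"z":0,"ax":0,"ay":0,"az":0.1,"fingers":2},{"x":0,"y":0,"z":0,"ax":0,"ay":0,"az":0.1,"fingers":2}]}' 110
python3 -m handwheel '{"series":[{"x":0,"y":0,"z":0,"ax":0,"ay":0,"az":0.1,"fingers":2},{"x":0,"y":0,"z":0,"ax":0,"ay":0,"az":0.1,"fingers":2},{"x":0,"y":0,"z":0,"ax":0,"ay":0,"az":0.1,"fingers":2},{"x":0,"y":0,"z":0,"ax":0,"ay":0,"az":0.1,"fingers":2},{"x":0,"y":0,"z":0,"ax":0,"ay":0,"az":0.1,"fingers":2}]}' 110
python3 - <<'E'
from h import *
go((.5508,-.3172,.038),14)
E
```

```text
t: 18.63
eef_pos: [0.5509, -0.3173, 0.0383]
ee_rot: [0.001, 0.793, 0.609, 0.0]
force: [-5.1, -1.0, 16.2]
finger_gap: 0.0071
grasp_force: 108.5
t: 19.05
eef_pos: [0.5509, -0.3174, 0.0383]
ee_rot: [0.001, 0.919, 0.394, 0.0]
force: [-5.5, -0.1, 14.7]
finger_gap: 0.0076
grasp_force: 108.5
t 19.05 tcp [ 0.5509 -0.3174  0.0383] yaw -43.57 tilt [ 0.0011 -0.0014 -1.    ] F [-5.5 -0.1 14.7] M [0.05 0.98 0.09] gap 0.0076 gf 108.5
units tool xyz [ 0.   -0.01  0.01]
az -1.005
```

```bash
python3 -m handwheel '{"series":[{"x":0,"y":0,"z":0,"ax":0,"ay":0,"az":0.1,"fingers":2},{"x":0,"y":0,"z":0,"ax":0,"ay":0,"az":0.1,"fingers":2},{"x":0,"y":0,"z":0,"ax":0,"ay":0,"az":0.1,"fingers":2},{"x":0,"y":0,"z":0,"ax":0,"ay":0,"az":0.1,"fingers":2},{"x":0,"y":0,"z":0,"ax":0,"ay":0,"az":0.1,"fingers":2}]}' 115
python3 -m handwheel '{"series":[{"x":0,"y":0,"z":0,"ax":0,"ay":0,"az":0.08,"fingers":2},{"x":0,"y":0,"z":0,"ax":0,"ay":0,"az":0.04,"fingers":2},{"x":0,"y":0,"z":0,"ax":0,"ay":0,"az":0,"fingers":2}]}' 115
python3 - <<'E'
from h import *
go((.5508,-.3172,.038),14)
E
```

```text
t: 19.47
eef_pos: [0.5509, -0.3174, 0.0383]
ee_rot: [0.001, 0.988, 0.155, 0.0]
force: [-5.8, -0.3, 15.2]
finger_gap: 0.0074
grasp_force: 112.5
t: 19.72
eef_pos: [0.5509, -0.3175, 0.0383]
ee_rot: [0.001, 0.995, 0.096, 0.001]
force: [-5.0, -1.0, 15.4]
finger_gap: 0.0072
grasp_force: 112.5
t 19.72 tcp [ 0.5509 -0.3175  0.0383] yaw -78.94 tilt [ 0.0012 -0.0016 -1.    ] F [-5.  -1.  15.4] M [-0.13  1.    0.13] gap 0.0072 gf 112.5
units tool xyz [-0.   -0.01  0.01]
az 1.519
```

```bash
python3 -m handwheel '{"series":[{"x":0,"y":0,"z":0,"ax":0,"ay":0,"az":0.03,"fingers":2},{"x":0,"y":0,"z":0,"ax":0,"ay":0,"az":0.03,"fingers":2},{"x":0,"y":0,"z":0,"ax":0,"ay":0,"az":0,"fingers":2}]}' 115 >/dev/null
python3 - <<'E'
from h import *
go((.5508,-.3172,.038),14)
E
```

```text
t 19.97 tcp [ 0.5509 -0.3175  0.0383] yaw -82.33 tilt [ 0.0013 -0.0016 -1.    ] F [-5.6 -0.3 15.5] M [-0.14  0.98  0.16] gap 0.0076 gf 112.5
units tool xyz [-0.   -0.01  0.01]
az 1.46
```

```bash
python3 -m handwheel '{"series":[{"x":0,"y":0,"z":0,"ax":0,"ay":0,"az":0.03,"fingers":2},{"x":0,"y":0,"z":0,"ax":0,"ay":0,"az":0.03,"fingers":2},{"x":0,"y":0,"z":0,"ax":0,"ay":0,"az":0,"fingers":2}]}' 115 >/dev/null
python3 - <<'E'
from h import *
go((.5508,-.3172,.038),14)
import time
im=camera("top");s=env.observe();print(s["moment"],s["joint_pos"][5])
E
```

```text
t 20.22 tcp [ 0.5509 -0.3175  0.0383] yaw -85.74 tilt [ 0.0011 -0.0017 -1.    ] F [-4.8 -0.5 15.7] M [-0.15  0.99  0.29] gap 0.0076 gf 112.6
units tool xyz [-0.   -0.01  0.01]
az 1.401
[-0.14299808  1.03528883  0.22305007] 0.9551186361738353
```

The moment has risen well above the spring's 0.12 N m, so the cylinder is against its stop with the key home and still gripped.

```bash
python3 -c "
from workcell import env
print(env.sign_off())"
```

```text
the job is handed in; nothing more can be done
None
```

I handed the job in at about 20 s: all six chips are in the bowl, the cup is upright again, and the key is fully home, turned clockwise to its stop and still gripped. The chips and the cup were confirmed in the images. The stop itself I inferred from the turning moment rising to about 0.25 N m, above the spring's 0.12.

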